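# Right dish under the curing lamp

## Robot

A 6-joint arm with a two-finger parallel gripper is mounted at the origin on the work surface. World frame = base frame: x ahead of the robot, y to its left, z up, the work surface at z = 0. Lengths are in mm, angles in degrees, forces in N, time in s.
With the tool pointing down it reaches from about 300 to 850 mm from the base axis. Payload 4.2 kg.
Tool frame: the origin (TCP) lies at the very end of the fingers, on their centre line; the grasp point (between the pads) lies 19 mm behind it; z points along the fingers, y is the line along which they close (so a half turn about z gives the same grasp; the last joint's range is limited). The gripper opens to 91 mm and grips with 3 to 60 N. Pads are 32 mm wide; open, the fingers measure 118 mm over their backs; the gripper's body (76 mm by 178 mm) begins 60 mm behind the grasp point.
Start: joints at [-65.317, 18.312, 89.639, -0, 72.044, -1.146], TCP at [250.525, -517.572, 213.976] pointing down, gripper open.
Joint ranges: [-177.97, 177.97], [-48.28, 115.42], [12.27, 149.76], [-77.06, 257.06], [2.81, 150.46], [-146.56, 146.56]. Speed limits (degrees/s): [147.25, 147.25, 180, 180, 180, 180].

## Interface

Orientations are given as [roll, pitch, yaw] about the fixed x, y, z axes, in that order (R = Rz(yaw) Ry(pitch) Rx(roll)).
In Python, from workcell import env, grab_frame gives the robot as it stands. The module is installed in compiled form; this text tells all that it offers.
- The arm moves only by the tool move_arm, never from a script. Its argument "plan" is a list of rows, each an object of numbers: "tx", "ty", "tz": the shift along the tool's x, y, z in cm; "wx", "wy", "wz": the turn, a rotation vector about the tool's x, y, z in rad. In form: [{"tx": .., "ty": .., "tz": .., "wx": .., "wy": .., "wz": ..}, ...]. A call has 1 to 12 rows; each row shifts and turns the commanded pose from where the row before left it, along the tool's axes as they then stand; what a row does not reach is not made up. A row lasts 1/12 s, in which the tool goes at most 41.7 mm and 7.16 degrees, less where a joint would pass 70% of its speed; a pose out of reach is approached as far as the arm can. A call is refused whole if a number of a shift passes 4.17 or a number of a turn 0.125, either way. A call with a gripper value outside its range is refused whole. "gripper" is the finger opening in cm, from 0 to 9.12, set as the call begins (left out, the last holds). The fingers move at their own pace and stop on an object; "force" is the grip in N (left out, the last holds). Time passes only in rows, so rows that do not move let the fingers close. It gives the time, the measured TCP pose, the force, the opening and the grip force at its end, in the units of the state.
- env.state(): the state, without advancing time (a new reading comes with each control period).
- grab_frame(name): name is "side" or "top" or "wrist"; returns a dict with "color" (384x512x3 uint8, red, green, blue), "vfov" (degrees; the focal length in pixels is half the picture's height over the tangent of half this angle, whatever the lens; pixels are square), "cx", "cy" (the principal point, pixels), "k1" (the pictures are not rectified: a ray, as slopes to the right and down, at radius r is drawn at 1 + k1 r^2 times it, then the intrinsics apply), "view" (4x4, takes a point from world to camera coordinates). Camera axes: x right, y up, looking along -z (the intrinsics and any distortion apply to the point x, -y, -z); pixel columns grow to the right and rows downward; lengths in mm; the calibration is good to about 2 mm. A picture is of the moment at which its call begins. There is no depth.
- env.job_done(): hands the job in; it is judged then, once.
The state is a dict: "time_s": time; "qpos": joint angles; "qvel": joint speeds; "effort": joint torques, N m; "ee_pos": TCP position; "ee_rot": TCP orientation; "force": force on the tool from outside, world axes, zero at the start; "torque": the same for the moment, N m; "gripper_width": finger opening in mm; "gripper_force": force on a finger pad.
Only numpy, scipy, OpenCV 4.12 (cv2) and the standard library are available. Lean on these libraries where they do the work, as an engineer would, in place of code of your own. Each camera call takes 0.05 s, during which the arm holds its last target. There are 200 camera calls.

## Task

Get the curing station ready: of the three steel dishes on the paper, take the one that fits the cradle snugly and slide it along the bench, without lifting or tipping it, into the cradle until it is fully home against the end stop. Only then swing the lamp by its handle over the dish, all the way to its stop. Leave the other two dishes and everything else on the bench where they are.

Things in the scene. Friction and masses are not known exactly. Their poses are not given: they have to be found in the camera images.
- dish_a: smallest of three plain round open steel dishes that differ only in size: outer diameter 76 mm (inner 70), 22 high with an upright 3 mm wall and a flat 3 mm floor; stands on the bench among the others in a row on a sheet of paper, in any order. Origin: centre of its underside; z up
- dish_b: middle-sized of three plain round open steel dishes that differ only in size: outer diameter 90 mm (inner 84), 22 high with an upright 3 mm wall and a flat 3 mm floor; stands on the bench among the others in a row on a sheet of paper, in any order. Origin: centre of its underside; z up
- dish_c: largest of three plain round open steel dishes that differ only in size: outer diameter 104 mm (inner 98), 22 high with an upright 3 mm wall and a flat 3 mm floor; stands on the bench among the others in a row on a sheet of paper, in any order. Origin: centre of its underside; z up
- cradle (a point): where the centre of the underside of the dish that fits comes to lie in the U-shaped aluminium cradle fixed on the bench (no floor or step). Two rails along this frame's y, 94 mm apart, 12 high, 8 thick, mouth flared from y -46 to -68 mm; the end stop's face is at y +45.5 mm. The dish is slid in towards +y
- lamp_pivot (a point): upright axis of the lamp arm, on top of a steel post (radius 11) that stands 130 mm from the cradle point along +x of the cradle frame, on a white foot 90 x 90 x 14 whose centre is at +x 110; this point is 115 mm above the bench
- lamp_handle (a point): upright black handle (16 mm diameter, from 140 to 187 mm above the bench; this point on its axis at 165) on the round white lamp head (60 diameter, from 112 to 140 mm above the bench). A 20 mm wide arm carries the head, 130 mm from pivot to handle, top at 136 mm
- lamp (a joint): swing of the lamp arm in rad: 0 = at its stop, lamp straight above the cradle (handle 130 mm from the pivot along -x of the cradle frame); grows up to 1.45 as the head swings away to the +y side of the cradle frame. Stiff: stays where it is left, about 1 N moves it at the handle
- mixing_block: bystander, to be left alone: white ceramic mixing block 50 x 40 x 14 (mm). Origin: centre of its underside
- syringe_1: bystander, to be left alone: small black syringe lying flat, 110 long, 26 wide, 12 high, along its x (mm). Origin: centre of its underside
- syringe_2: bystander, to be left alone: the same kind of syringe (mm). Origin: centre of its underside
- bonding_bottle: bystander, to be left alone: small white bottle, 28 diameter, 55 high (mm). Origin: centre of its underside
- lidded_jar: bystander, to be left alone: closed steel jar, 72 diameter, 80 high (mm). Origin: centre of its underside
- handpiece: bystander, to be left alone: steel dental handpiece lying flat, about 135 long, 16 high, along its x (mm). Origin: centre of its underside
- mouth_mirror: bystander, to be left alone: thin steel mouth mirror lying flat, 160 long, 8 high, along its x (mm). Origin: centre of its underside
Mind the look-alikes: they are no part of the job. Leave any blue or turquoise look-alike of the dish_b alone.

How it is judged:
By the outcome, as a careful person would: the job done as asked, in the order asked, and still so for the second after the job is handed in, with the robot touching nothing.
It also fails if it takes over 64 s, if anything falls off the work surface, if the arm or the gripper's body presses on something with over 40 N, if the wrist force passes 120 N, or if a joint passes its speed limit or range.

## Working session

There is one attempt and no reset: what is moved stays moved. The work goes in short steps, Python scripts to look and compute and a tool call to move; the robot and the scene stay as the last step left them, time stands still between calls to the robot, and variables do not carry over. Pictures are saved under pics/ and viewed, at most 10 in all, crops included, and the job is handed in when it is done.

Besides the shell and the picture viewer there is one more tool, called after "Call:" by a JSON object that holds its "api" and its "payload". move_arm: Moves the arm, as the interface text tells. Its arguments: {"type":"object","properties":{"plan":{"type":"array","items":{"type":"object","properties":{"tx":{"type":"number"},"ty":{"type":"number"},"tz":{"type":"number"},"wx":{"type":"number"},"wy":{"type":"number"},"wz":{"type":"number"}}}},"gripper":{"type":"number"},"force":{"type":"number"}},"required":["plan"]}

```bash
mkdir -p pics; cat > h.py <<'E'
import numpy as np,cv2
from workcell import env,grab_frame
def ray(f,u,v):
    F=f['color'].shape[0]/2/np.tan(np.radians(f['vfov'])/2)
    d=np.array([(u-f['cx'])/F,(v-f['cy'])/F]);s=d.copy()
    for _ in range(30): s=d/(1+f['k1']*(s@s))
    M=np.linalg.inv(f['view']);return M[:3,3],M[:3,:3]@np.array([s[0],-s[1],-1])
def onz(f,u,v,z):
    o,d=ray(f,u,v);return (o+d*(z-o[2])/d[2])[:2]
def proj(f,p):
    c=f['view']@np.append(p,1);F=f['color'].shape[0]/2/np.tan(np.radians(f['vfov'])/2)
    s=np.array([c[0],-c[1]])/-c[2];s=s*(1+f['k1']*(s@s));return s*F+[f['cx'],f['cy']]
def save(f,n): cv2.imwrite('pics/'+n+'.png',cv2.cvtColor(f['color'],cv2.COLOR_RGB2BGR))
E
python3 - <<'E'
from h import *
import pickle
np.set_printoptions(precision=3,suppress=True)
fs={n:grab_frame(n) for n in('top','side','wrist')}
for n,f in fs.items():
    save(f,n+'0');print(n,np.linalg.inv(f['view'])[:3,3],f['vfov'],f['k1'])
pickle.dump(fs,open('f0.pkl','wb'))
a=[cv2.resize(fs[n]['color'],(800,600),interpolation=cv2.INTER_CUBIC) for n in('top','side')]
for n,i in zip('ts',a): cv2.imwrite(f'pics/{n}big.png',i[:,:,::-1])
print(env.state())
E
```

```text
top [ 448.744  -73.699 1041.258] 55.358686876045006 -0.0492642497528488
side [ 317.769 -872.358  741.177] 56.39142067599747 0.007475495850080999
wrist [ 313.77  -485.817  384.354] 61.371906111016095 -0.07352943399457965
{'time_s': 0.15, 'qpos': array([-65.318,  18.342,  89.688,   0.   ,  72.044,  -1.147]), 'qvel': array([-0.01 , -0.107, -0.287, -0.045,  0.009,  0.023]), 'effort': array([  0.001, -41.277, -23.215,   0.073,   0.043,  -0.   ]), 'ee_pos': array([ 250.361, -517.233,  213.34 ]), 'ee_rot': array([-179.926,   -0.002,   25.829]), 'force': array([-0.446,  0.331, -0.524]), 'torque': array([ 0.005, -0.036,  0.02 ]), 'gripper_force': 0.0, 'gripper_width': 91.03585468521122}
```

View pics/tbig.png

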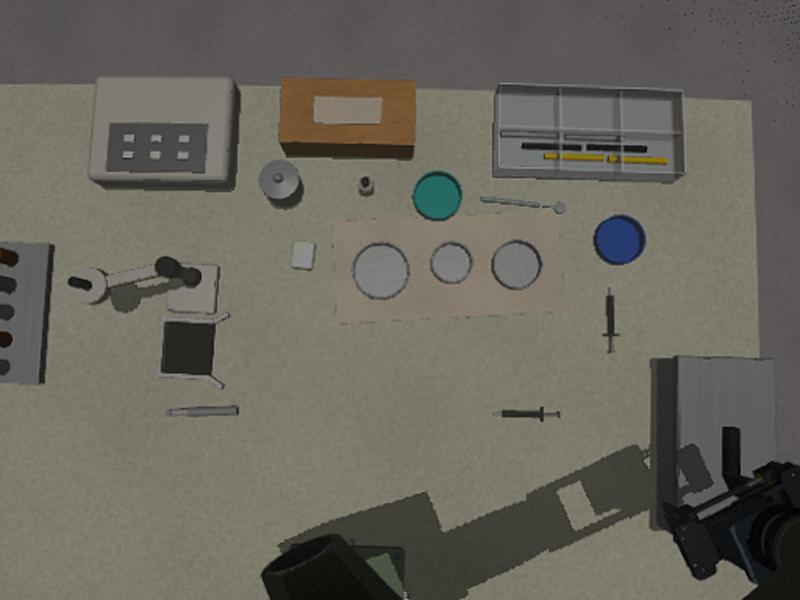

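View pics/sbig.png

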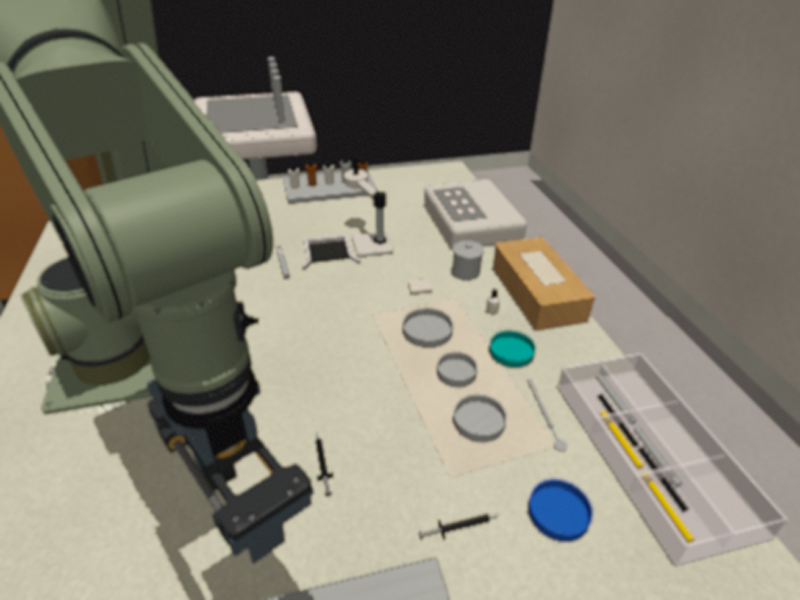

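The top view shows three steel dishes on the paper at (381,270), (451,262) and (516,264) in the 800x600 picture, with turquoise (437,195) and blue (619,239) look-alikes. The cradle is at (188,348) with its mouth to the right. The lamp pivot is near (167,268) and the head near (85,285). The side view shows the same row.

Candidates for dish_b, by pixel:
- Steel large (381,270)
- Steel small (451,262)
- Steel middle (516,264)
- Turquoise (437,195)
- Blue (619,239)
- Jar (280,183)

I choose the steel middle one, which I'll check by measured diameter.

```bash
python3 - <<'E'
from h import *
import pickle
np.set_printoptions(precision=1,suppress=True)
f=pickle.load(open('f0.pkl','rb'))['top']
im=f['color'];hsv=cv2.cvtColor(im,cv2.COLOR_RGB2HSV)
k=.64
for (x,y) in[(381,270),(451,262),(516,264),(437,195),(619,239)]:
    print((x,y),hsv[int(y*k),int(x*k)],hsv[int(y*k),int(x*k)-25],onz(f,x*k,y*k,11))
m=((hsv[...,1]<30)&(hsv[...,2]>0)).astype(np.uint8)
cs,_=cv2.findContours(m[130:210,215:360].copy(),cv2.RETR_EXTERNAL,cv2.CHAIN_APPROX_NONE)
for c in cs:
    if cv2.contourArea(c)<300: continue
    c=c.reshape(-1,2)+[215,130]
    p=np.array([onz(f,u,v,20) for u,v in c],np.float32)
    (cx,cy),r=cv2.minEnclosingCircle(p);print('dish',cx,cy,'d',2*r,'eqd',2*np.sqrt(cv2.contourArea(p)/np.pi),c.mean(0))
b=im[:,:,::-1]
c1=cv2.resize(b[130:215,205:365],(800,425),interpolation=cv2.INTER_CUBIC)
c2=cv2.resize(b[155:275,30:190],(800,600),interpolation=cv2.INTER_CUBIC)
cv2.imwrite('pics/c1.png',c1);cv2.imwrite('pics/c2.png',c2)
E
```

```text
(381, 270) [ 70   6 124] [ 18  48 133] [595.2 -46.4]
(451, 262) [ 90   2 126] [ 19  47 131] [ 613.6 -173.2]
(516, 264) [ 45   4 117] [ 19  45 135] [ 613.5 -291.6]
(437, 195) [ 87 164 104] [ 23  35 118] [ 737.3 -145. ]
(619, 239) [112 168 111] [ 26  32 126] [ 665.7 -481. ]
dish 613.4913330078125 -172.89056396484375 d 77.49153137207031 eqd 74.17977028185565 [288.9 167.4]
dish 595.25390625 -44.40678405761719 d 105.64501190185547 eqd 101.99762038263928 [243.1 172.4]
dish 613.6367797851562 -291.1216125488281 d 92.40718078613281 eqd 88.22402214200092 [330.6 168.7]
```

View pics/c2.png

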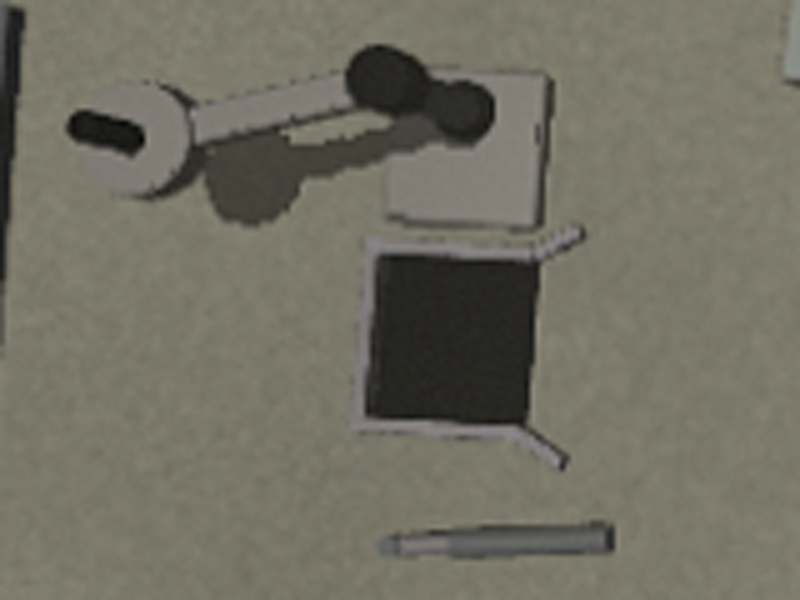

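View pics/c1.png

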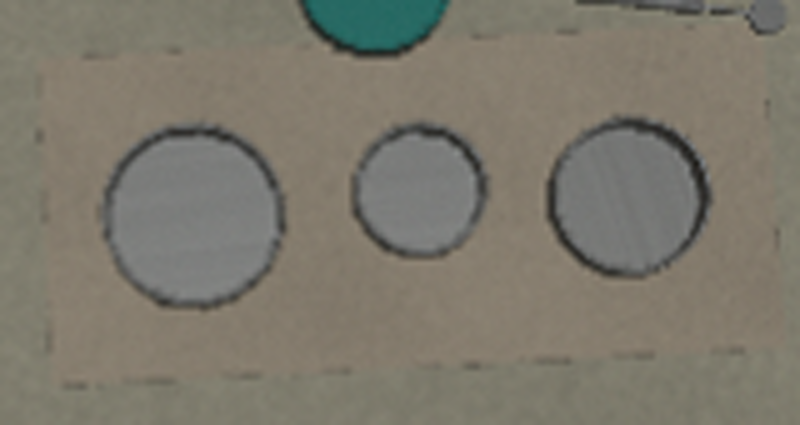

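The crop shows dish_b (middle, measured at about 90 mm diameter) at top-crop (630,197). In the cradle crop, the dark floor has corners at (378,255), (540,265), (527,425) and (366,415), and the flares open to the right. The lamp head is at (135,140), the handle base at (130,138), and the pivot top at (388,80).

```bash
python3 - <<'E'
from h import *
import pickle
np.set_printoptions(precision=1,suppress=True)
fs=pickle.load(open('f0.pkl','rb'));f=fs['top']
im=f['color'];g=cv2.cvtColor(im,cv2.COLOR_RGB2GRAY)
sub=g[203:243,95:145]; m=(sub<65).astype(np.uint8)
cs,_=cv2.findContours(m,cv2.RETR_EXTERNAL,cv2.CHAIN_APPROX_NONE)
c=max(cs,key=cv2.contourArea).reshape(-1,2)+[95,203]
for z in(0,12):
    p=np.array([onz(f,u,v,z) for u,v in c],np.float32);print(z,cv2.minAreaRect(p));print(cv2.boxPoints(cv2.minAreaRect(p)))
P=lambda x,y,z:onz(f,30+x/5,155+y/5,z)
for n,a in dict(oTL=(370,240,12),oBL=(352,430,12),flT=(582,232,12),flB=(563,463,12),railT=(535,248,12),railB=(520,432,12),foot=(388,220,14),footBR=(540,228,14),footTR=(550,75,14),handtop=(80,125,187),handbase=(132,138,140),piv=(388,80,136),head=(135,140,140)).items(): print(n,P(*a))
E
```

```text
0 ((443.2936706542969, 304.0731506347656), (94.78050231933594, 94.33231353759766), 88.56407928466797)
[[395.  257.9]
 [489.3 255.5]
 [491.6 350.3]
 [397.3 352.6]]
12 ((443.3565673828125, 299.71954345703125), (93.68817138671875, 93.24517822265625), 88.56407928466797)
[[395.6 254.1]
 [488.8 251.7]
 [491.1 345.4]
 [397.9 347.7]]
oTL [497.3 349.1]
oBL [389.5 353.1]
flT [505.5 227.2]
flB [375.3 231.4]
railT [495.6 253.7]
railB [391.7 256.7]
foot [508.9 338.6]
footBR [507.  250.8]
footTR [594.5 249.9]
handtop [539.8 422.9]
handbase [539.  422.5]
piv [572.4 294.1]
head [538.  420.9]
```

Call:
{"api": "move_arm", "payload": {"plan": [{"wz":0.119},{"wz":0.119},{"wz":0.119},{"wz":0.119},{"tx":3,"ty":-2},{"tx":3,"ty":-2},{"tx":3,"ty":-2},{"tx":3,"ty":-2},{"tx":3,"ty":-2},{"tx":3,"ty":-2},{"tx":3,"ty":-2},{"tx":3,"ty":-2}], "gripper": 4.2, "force": 10}}

```text
schema error: expected keys tx, ty, tz, wx, wy, wz
```

Call:
{"api": "move_arm", "payload": {"plan": [{"tx":3,"ty":-2},{"tx":3,"ty":-2},{"tx":3,"ty":-2},{"tx":2.7,"ty":-1.5},{"tz":2},{"tz":2},{"tz":2},{"tz":2},{"tz":1},{},{}]}}

```text
schema error: expected keys tx, ty, tz, wx, wy, wz
```

```bash
python3 - <<'E'
from h import *
np.set_printoptions(precision=2,suppress=True)
s=env.state();print(s['time_s'],s['ee_pos'],s['ee_rot'],s['qpos'],s['gripper_width'],s['force'])
f=grab_frame('wrist');im=f['color'];hsv=cv2.cvtColor(im,cv2.COLOR_RGB2HSV)
for c in [(613.6,-291.1,20),tuple(s['ee_pos'])]: print(proj(f,np.array(c)))
cv2.imwrite('pics/w1.png',im[:,:,::-1])
import pickle;pickle.dump(f,open('w1.pkl','wb'))
E
```

```text
0.15 [ 250.36 -517.23  213.34] [-179.93   -0.     25.83] [-65.32  18.34  89.69   0.    72.04  -1.15] 91.03585468521122 [-0.45  0.33 -0.52]
[ 217.19 -232.8 ]
[262.08 237.96]
```

View pics/w1.png

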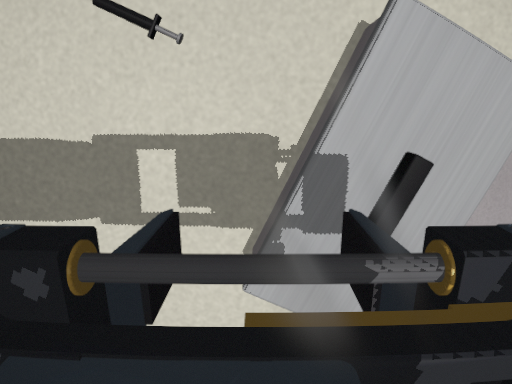

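The move was refused because every row needs all six keys, so nothing moved. The wrist view shows only the bench, the syringe at (150,25) and the tray.

Call:
{"api": "move_arm", "payload": {"plan": [{"tx":0,"ty":0,"tz":0,"wx":0,"wy":0,"wz":0.119},{"tx":0,"ty":0,"tz":0,"wx":0,"wy":0,"wz":0.119},{"tx":0,"ty":0,"tz":0,"wx":0,"wy":0,"wz":0.119},{"tx":0,"ty":0,"tz":0,"wx":0,"wy":0,"wz":0.119},{"tx":3,"ty":-2,"tz":0,"wx":0,"wy":0,"wz":0},{"tx":3,"ty":-2,"tz":0,"wx":0,"wy":0,"wz":0},{"tx":3,"ty":-2,"tz":0,"wx":0,"wy":0,"wz":0},{"tx":3,"ty":-2,"tz":0,"wx":0,"wy":0,"wz":0},{"tx":3,"ty":-2,"tz":0,"wx":0,"wy":0,"wz":0},{"tx":3,"ty":-2,"tz":0,"wx":0,"wy":0,"wz":0},{"tx":3,"ty":-2,"tz":0,"wx":0,"wy":0,"wz":0},{"tx":3,"ty":-2,"tz":0,"wx":0,"wy":0,"wz":0}], "gripper": 4.2, "force": 10}}

```text
time_s: 1.2
ee_pos: [495.7, -362.4, 213.8]
ee_rot: [-180.0, 0.0, -1.4]
force: [-0.5, -1.2, 0.5]
gripper_width: 41.9
gripper_force: 0.0
```

Call:
{"api": "move_arm", "payload": {"plan": [{"tx":3,"ty":-2,"tz":0,"wx":0,"wy":0,"wz":0},{"tx":3,"ty":-2,"tz":0,"wx":0,"wy":0,"wz":0},{"tx":2.7,"ty":-1.8,"tz":0,"wx":0,"wy":0,"wz":0},{"tx":0,"ty":-1.5,"tz":2,"wx":0,"wy":0,"wz":0},{"tx":0,"ty":0,"tz":2,"wx":0,"wy":0,"wz":0},{"tx":0,"ty":0,"tz":2,"wx":0,"wy":0,"wz":0},{"tx":0,"ty":0,"tz":2,"wx":0,"wy":0,"wz":0},{"tx":0,"ty":0,"tz":1,"wx":0,"wy":0,"wz":0},{"tx":0,"ty":0,"tz":0,"wx":0,"wy":0,"wz":0},{"tx":0,"ty":0,"tz":0,"wx":0,"wy":0,"wz":0},{"tx":0,"ty":0,"tz":0,"wx":0,"wy":0,"wz":0}]}}

```text
time_s: 2.12
ee_pos: [584.1, -293.4, 125.3]
ee_rot: [179.9, -0.1, -1.5]
force: [-0.1, 0.7, 0.6]
gripper_width: 42.0
gripper_force: 0.0
```

```bash
python3 - <<'E'
from h import *
import pickle
np.set_printoptions(precision=2,suppress=True)
s=env.state();print(s['time_s'],s['ee_pos'],s['ee_rot'],s['qpos'],s['gripper_width'],s['force'])
f=grab_frame('wrist');im=f['color']
for c in [(613.6,-291.1,20),tuple(s['ee_pos'])]: print(proj(f,np.array(c)))
cv2.imwrite('pics/w2.png',im[:,:,::-1]);pickle.dump(f,open('w2.pkl','wb'))
E
```

```text
2.1167 [ 584.05 -293.43  125.29] [179.94  -0.12  -1.46] [-27.68  28.78  86.07   0.    65.02  63.77] 42.0122114540113 [-0.14  0.7   0.62]
[257.69 158.57]
[261.85 237.33]
```

View pics/w2.png

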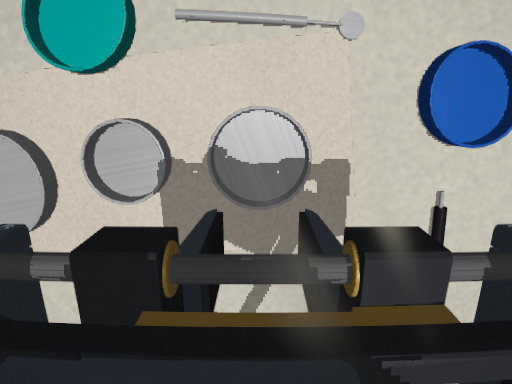

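```bash
python3 - <<'E'
from h import *
import pickle
np.set_printoptions(precision=2,suppress=True)
f=pickle.load(open('w2.pkl','rb'));print(np.linalg.inv(f['view'])[:3,3])
for u,v in[(209,156),(311,156),(260,106),(260,209)]: print(onz(f,u,v,22),onz(f,u,v,0))
g=cv2.cvtColor(f['color'],cv2.COLOR_RGB2GRAY);print(g[95:120,260],g[195:218,260],g[156,200:220],g[156,300:320])
E
```

```text
[ 654.06 -294.31  296.59]
[ 617.23 -249.65] [ 614.28 -246.07]
[ 614.97 -336.68] [ 611.84 -340.07]
[ 657.47 -294.24] [ 657.74 -294.23]
[ 568.84 -291.92] [ 562.02 -291.73]
[198 198 196 193 194 195 195 195 196 194 194 171 178 172 111 182 200 201
 201 201 201 202 203 204 205] [101 101 100 101 100  96  79  78  77  79  78  84  98  98  99 115 116 117
 116 115 114 114 117] [190 192 194 196 147 113 115 103  95  94  77  64  63  69  91  97  97  95
  94  92] [191 195 193 192 192  82  63  61  79 174 168 153 197 197 193 191 194 198
 200 194]
```

Call:
{"api": "move_arm", "payload": {"plan": [{"tx":1.5,"ty":-0.1,"tz":0,"wx":0,"wy":0,"wz":0},{"tx":1.4,"ty":-0.06,"tz":1,"wx":0,"wy":0,"wz":0},{"tx":0,"ty":0,"tz":2,"wx":0,"wy":0,"wz":0},{"tx":0,"ty":0,"tz":2,"wx":0,"wy":0,"wz":0},{"tx":0,"ty":0,"tz":2,"wx":0,"wy":0,"wz":0},{"tx":0,"ty":0,"tz":1.5,"wx":0,"wy":0,"wz":0},{"tx":0,"ty":0,"tz":1,"wx":0,"wy":0,"wz":0},{"tx":0,"ty":0,"tz":0,"wx":0,"wy":0,"wz":0},{"tx":0,"ty":0,"tz":0,"wx":0,"wy":0,"wz":0},{"tx":0,"ty":0,"tz":0,"wx":0,"wy":0,"wz":0}]}}

```text
time_s: 3.0
ee_pos: [613.4, -292.6, 30.6]
ee_rot: [179.9, -0.2, -1.5]
force: [0.2, -0.5, -0.1]
gripper_width: 42.1
gripper_force: 0.0
```

```bash
python3 - <<'E'
from h import *
s=env.state();print(s['time_s'],s['ee_pos'],s['ee_rot'])
f=grab_frame('wrist');save(f,'w3')
E
```

```text
3.0 [ 613.37367645 -292.60628504   30.60781121] [ 1.79924898e+02 -1.57316187e-01 -1.45282920e+00]
```

View pics/w3.png

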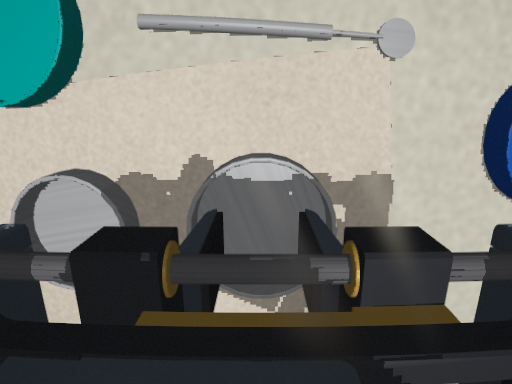

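The fingertips, at about (215,215) and (305,215), are inside the dish rim, which spans columns 188 to 337.

Call:
{"api": "move_arm", "payload": {"plan": [{"tx":0,"ty":0,"tz":0.8,"wx":0,"wy":0,"wz":0},{"tx":0,"ty":0,"tz":0.8,"wx":0,"wy":0,"wz":0},{"tx":0,"ty":0,"tz":0.6,"wx":0,"wy":0,"wz":0},{"tx":0,"ty":0,"tz":0,"wx":0,"wy":0,"wz":0},{"tx":0,"ty":0,"tz":0,"wx":0,"wy":0,"wz":0}]}}

```text
time_s: 3.47
ee_pos: [611.8, -291.8, 6.1]
ee_rot: [-180.0, 0.1, -1.4]
force: [0.4, -0.4, 0.1]
gripper_width: 41.9
gripper_force: 0.0
```

Call:
{"api": "move_arm", "payload": {"plan": [{"tx":0,"ty":0,"tz":0,"wx":0,"wy":0,"wz":0},{"tx":0,"ty":0,"tz":0,"wx":0,"wy":0,"wz":0},{"tx":0,"ty":0,"tz":0,"wx":0,"wy":0,"wz":0},{"tx":0,"ty":0,"tz":0,"wx":0,"wy":0,"wz":0}], "gripper": 4.8, "force": 4}}

```text
time_s: 3.8
ee_pos: [612.5, -292.1, 7.3]
ee_rot: [180.0, -0.0, -1.4]
force: [0.6, -1.3, 0.2]
gripper_width: 47.6
gripper_force: 0.0
```

Call:
{"api": "move_arm", "payload": {"plan": [{"tx":-0.5,"ty":0,"tz":0,"wx":0,"wy":0,"wz":0},{"tx":-1,"ty":0,"tz":0,"wx":0,"wy":0,"wz":0},{"tx":-1.2,"ty":0,"tz":0,"wx":0,"wy":0,"wz":0},{"tx":-1.2,"ty":0,"tz":0,"wx":0,"wy":0,"wz":0},{"tx":-1.2,"ty":0,"tz":0,"wx":0,"wy":0,"wz":0},{"tx":-1.2,"ty":0,"tz":0,"wx":0,"wy":0,"wz":0},{"tx":-1.2,"ty":0,"tz":0,"wx":0,"wy":0,"wz":0},{"tx":-1.2,"ty":0,"tz":0,"wx":0,"wy":0,"wz":0},{"tx":-1,"ty":0,"tz":0,"wx":0,"wy":0,"wz":0},{"tx":-0.5,"ty":0,"tz":0,"wx":0,"wy":0,"wz":0},{"tx":0,"ty":0,"tz":0,"wx":0,"wy":0,"wz":0},{"tx":0,"ty":0,"tz":0,"wx":0,"wy":0,"wz":0}]}}

```text
time_s: 4.8
ee_pos: [510.2, -289.6, 7.2]
ee_rot: [180.0, -0.0, -1.5]
force: [0.4, -0.2, 1.0]
gripper_width: 47.9
gripper_force: 0.0
```

```bash
python3 - <<'E'
from h import *
s=env.state();print(s['time_s'],s['ee_pos'],s['ee_rot'],s['force'])
f=grab_frame('wrist');save(f,'w4')
t=grab_frame('top');
a=f['color'][::,:,::-1];b=t['color'][100:340,20:400,::-1]
c=np.zeros((384,800,3),np.uint8);c[:288,:384]=cv2.resize(a,(384,288));c[:263,384:]=cv2.resize(b,(416,263));cv2.imwrite('pics/m4.png',c)
E
```

```text
4.8 [ 510.24866557 -289.58144697    7.1518696 ] [ 1.79988741e+02 -1.60310776e-02 -1.46225440e+00] [ 0.42662347 -0.22975802  1.006226  ]
```

View pics/m4.png

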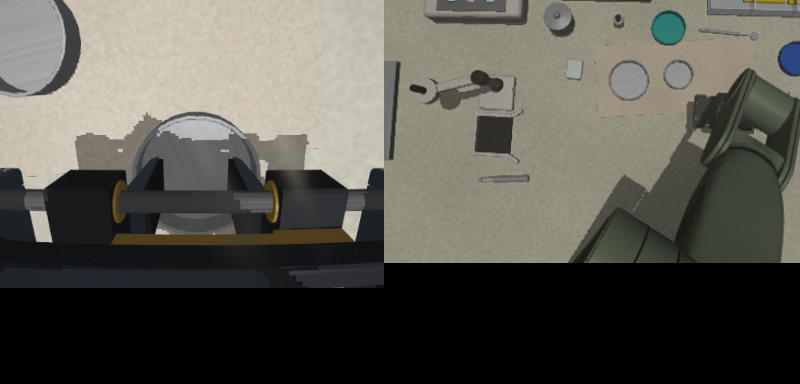

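The left image shows the dish following, caged around the fingers. The right (top) image shows the small and large dishes in place.

Call:
{"api": "move_arm", "payload": {"plan": [{"tx":-0.6,"ty":0,"tz":0,"wx":0,"wy":0,"wz":0},{"tx":-1.2,"ty":0,"tz":0,"wx":0,"wy":0,"wz":0},{"tx":-1.2,"ty":0,"tz":0,"wx":0,"wy":0,"wz":0},{"tx":-1.2,"ty":0,"tz":0,"wx":0,"wy":0,"wz":0},{"tx":-1.2,"ty":0,"tz":0,"wx":0,"wy":0,"wz":0},{"tx":-1.2,"ty":0,"tz":0,"wx":0,"wy":0,"wz":0},{"tx":-1,"ty":0,"tz":0,"wx":0,"wy":0,"wz":0},{"tx":-0.5,"ty":0,"tz":0,"wx":0,"wy":0,"wz":0},{"tx":0,"ty":0,"tz":0,"wx":0,"wy":0,"wz":0},{"tx":0,"ty":-0.4,"tz":0,"wx":0,"wy":0,"wz":0},{"tx":0,"ty":-0.8,"tz":0,"wx":0,"wy":0,"wz":0},{"tx":0,"ty":-1.3,"tz":0,"wx":0,"wy":0,"wz":0}]}}

```text
time_s: 5.9
ee_pos: [430.8, -262.6, 7.0]
ee_rot: [179.9, -0.1, -1.5]
force: [-0.4, -0.0, 0.1]
gripper_width: 48.0
gripper_force: 0.5
```

Call:
{"api": "move_arm", "payload": {"plan": [{"tx":0,"ty":-1.5,"tz":0,"wx":0,"wy":0,"wz":0},{"tx":0,"ty":-1.5,"tz":0,"wx":0,"wy":0,"wz":0},{"tx":0,"ty":-1.5,"tz":0,"wx":0,"wy":0,"wz":0},{"tx":0,"ty":-1.5,"tz":0,"wx":0,"wy":0,"wz":0},{"tx":0,"ty":-1.5,"tz":0,"wx":0,"wy":0,"wz":0},{"tx":0,"ty":-1.5,"tz":0,"wx":0,"wy":0,"wz":0},{"tx":0,"ty":-1.5,"tz":0,"wx":0,"wy":0,"wz":0},{"tx":0,"ty":-1.5,"tz":0,"wx":0,"wy":0,"wz":0},{"tx":0,"ty":-1.5,"tz":0,"wx":0,"wy":0,"wz":0},{"tx":0,"ty":-1.5,"tz":0,"wx":0,"wy":0,"wz":0},{"tx":0,"ty":-1.5,"tz":0,"wx":0,"wy":0,"wz":0},{"tx":0,"ty":-1.5,"tz":0,"wx":0,"wy":0,"wz":0}]}}

```text
time_s: 6.9
ee_pos: [434.2, -80.7, 7.0]
ee_rot: [180.0, 0.0, -1.4]
force: [-0.1, -1.3, 0.2]
gripper_width: 48.1
gripper_force: 0.5
```

Call:
{"api": "move_arm", "payload": {"plan": [{"tx":0,"ty":-1.5,"tz":0,"wx":0,"wy":0,"wz":0},{"tx":0,"ty":-1.5,"tz":0,"wx":0,"wy":0,"wz":0},{"tx":0,"ty":-1.5,"tz":0,"wx":0,"wy":0,"wz":0},{"tx":0,"ty":-1.5,"tz":0,"wx":0,"wy":0,"wz":0},{"tx":0,"ty":-1.5,"tz":0,"wx":0,"wy":0,"wz":0},{"tx":0,"ty":-1.5,"tz":0,"wx":0,"wy":0,"wz":0},{"tx":0,"ty":-1.5,"tz":0,"wx":0,"wy":0,"wz":0},{"tx":0,"ty":-1.5,"tz":0,"wx":0,"wy":0,"wz":0},{"tx":0,"ty":-1.5,"tz":0,"wx":0,"wy":0,"wz":0},{"tx":0,"ty":-1.5,"tz":0,"wx":0,"wy":0,"wz":0},{"tx":0,"ty":-1.5,"tz":0,"wx":0,"wy":0,"wz":0},{"tx":0,"ty":-1,"tz":0,"wx":0,"wy":0,"wz":0}]}}

```text
time_s: 7.9
ee_pos: [438.2, 94.4, 6.9]
ee_rot: [180.0, 0.0, -1.3]
force: [-0.0, -0.8, -0.1]
gripper_width: 48.6
gripper_force: 0.4
```

Call:
{"api": "move_arm", "payload": {"plan": [{"tx":0,"ty":-0.6,"tz":0,"wx":0,"wy":0,"wz":0},{"tx":0,"ty":0,"tz":0,"wx":0,"wy":0,"wz":0},{"tx":0,"ty":0,"tz":0,"wx":0,"wy":0,"wz":0},{"tx":0,"ty":0,"tz":0,"wx":0,"wy":0,"wz":0}]}}

```text
time_s: 8.23
ee_pos: [438.9, 98.2, 6.9]
ee_rot: [180.0, 0.0, -1.5]
force: [0.5, -0.6, 0.4]
gripper_width: 48.3
gripper_force: 0.0
```

```bash
python3 - <<'E'
from h import *
s=env.state();print(s['time_s'],s['ee_pos'],s['ee_rot'],s['force'],s['qpos'])
f=grab_frame('wrist');save(f,'w5')
import pickle;pickle.dump(f,open('w5.pkl','wb'))
E
```

```text
8.2333 [438.8618817   98.21025583   6.87094936] [ 1.79990245e+02  1.93423850e-02 -1.45994612e+00] [ 0.49846346 -0.60528114  0.42107516] [ 1.11526963e+01  2.16471510e+01  1.21261760e+02 -8.77690501e-03
  3.71120950e+01  1.02619641e+02]
```

View pics/w5.png

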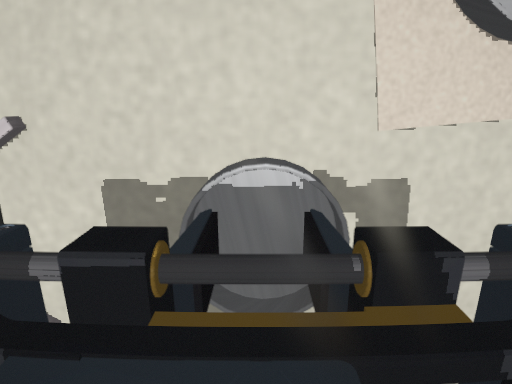

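The dish is caged around the fingers, with its rim spanning columns 181 to 349 and its far edge at row 158. The upper flare tip of the cradle shows at (24,127), and the lower tip is partly hidden near (50,318).

```bash
python3 - <<'E'
from h import *
import pickle
np.set_printoptions(precision=1,suppress=True)
f=pickle.load(open('w5.pkl','rb'))
print('far',onz(f,265,158,22),onz(f,181,235,22),onz(f,349,235,22),'flare',onz(f,24,127,12),onz(f,55,322,12))
E
```

```text
far [486.3  95.6] [447.4 140. ] [445.1  52.9] flare [505.3 221.9] [386.5 228.4]
```

Call:
{"api": "move_arm", "payload": {"plan": [{"tx":0,"ty":-0.5,"tz":0,"wx":0,"wy":0,"wz":0},{"tx":0,"ty":-1,"tz":0,"wx":0,"wy":0,"wz":0},{"tx":0,"ty":-1,"tz":0,"wx":0,"wy":0,"wz":0},{"tx":0,"ty":-1,"tz":0,"wx":0,"wy":0,"wz":0},{"tx":0,"ty":-1,"tz":0,"wx":0,"wy":0,"wz":0},{"tx":0,"ty":-1,"tz":0,"wx":0,"wy":0,"wz":0},{"tx":0,"ty":-1,"tz":0,"wx":0,"wy":0,"wz":0},{"tx":0,"ty":-1,"tz":0,"wx":0,"wy":0,"wz":0},{"tx":0,"ty":-0.8,"tz":0,"wx":0,"wy":0,"wz":0},{"tx":0,"ty":-0.5,"tz":0,"wx":0,"wy":0,"wz":0},{"tx":0,"ty":-0.5,"tz":0,"wx":0,"wy":0,"wz":0},{"tx":0,"ty":-0.5,"tz":0,"wx":0,"wy":0,"wz":0}]}}

```text
time_s: 9.28
ee_pos: [441.5, 196.8, 6.9]
ee_rot: [180.0, 0.0, -1.4]
force: [-0.3, 0.0, 0.7]
gripper_width: 47.7
gripper_force: 0.4
```

Call:
{"api": "move_arm", "payload": {"plan": [{"tx":0,"ty":-0.5,"tz":0,"wx":0,"wy":0,"wz":0},{"tx":0,"ty":-0.5,"tz":0,"wx":0,"wy":0,"wz":0},{"tx":0,"ty":-0.5,"tz":0,"wx":0,"wy":0,"wz":0},{"tx":0,"ty":-0.5,"tz":0,"wx":0,"wy":0,"wz":0},{"tx":0,"ty":-0.5,"tz":0,"wx":0,"wy":0,"wz":0},{"tx":0,"ty":-0.5,"tz":0,"wx":0,"wy":0,"wz":0}]}}

```text
time_s: 9.78
ee_pos: [442.3, 226.9, 6.9]
ee_rot: [180.0, -0.0, -1.4]
force: [1.3, -0.8, -0.1]
gripper_width: 47.8
gripper_force: 0.3
```

Call:
{"api": "move_arm", "payload": {"plan": [{"tx":0,"ty":-0.5,"tz":0,"wx":0,"wy":0,"wz":0},{"tx":0,"ty":-0.5,"tz":0,"wx":0,"wy":0,"wz":0},{"tx":0,"ty":-0.5,"tz":0,"wx":0,"wy":0,"wz":0},{"tx":0,"ty":-0.5,"tz":0,"wx":0,"wy":0,"wz":0},{"tx":0,"ty":-0.5,"tz":0,"wx":0,"wy":0,"wz":0},{"tx":0,"ty":-0.5,"tz":0,"wx":0,"wy":0,"wz":0}]}}

```text
time_s: 10.28
ee_pos: [443.1, 256.9, 6.9]
ee_rot: [180.0, 0.0, -1.4]
force: [-0.9, -0.9, -0.1]
gripper_width: 47.7
gripper_force: 0.3
```

Call:
{"api": "move_arm", "payload": {"plan": [{"tx":0,"ty":-0.5,"tz":0,"wx":0,"wy":0,"wz":0},{"tx":0,"ty":-0.5,"tz":0,"wx":0,"wy":0,"wz":0},{"tx":0,"ty":-0.5,"tz":0,"wx":0,"wy":0,"wz":0},{"tx":0,"ty":-0.5,"tz":0,"wx":0,"wy":0,"wz":0},{"tx":0,"ty":-0.5,"tz":0,"wx":0,"wy":0,"wz":0},{"tx":0,"ty":-0.5,"tz":0,"wx":0,"wy":0,"wz":0}]}}

```text
time_s: 10.78
ee_pos: [443.9, 286.9, 6.9]
ee_rot: [180.0, 0.0, -1.4]
force: [-0.4, -1.0, 0.4]
gripper_width: 47.8
gripper_force: 0.3
```

Call:
{"api": "move_arm", "payload": {"plan": [{"tx":0,"ty":-0.3,"tz":0,"wx":0,"wy":0,"wz":0},{"tx":0,"ty":-0.3,"tz":0,"wx":0,"wy":0,"wz":0},{"tx":0,"ty":-0.2,"tz":0,"wx":0,"wy":0,"wz":0},{"tx":0,"ty":0,"tz":0,"wx":0,"wy":0,"wz":0},{"tx":0,"ty":0,"tz":0,"wx":0,"wy":0,"wz":0}]}}

```text
time_s: 11.2
ee_pos: [444.1, 294.6, 7.0]
ee_rot: [-180.0, -0.0, -1.4]
force: [0.2, 0.1, 0.7]
gripper_width: 48.0
gripper_force: 0.0
```

Call:
{"api": "move_arm", "payload": {"plan": [{"tx":0,"ty":-0.1,"tz":0,"wx":0,"wy":0,"wz":0},{"tx":0,"ty":-0.1,"tz":0,"wx":0,"wy":0,"wz":0},{"tx":0,"ty":0,"tz":0,"wx":0,"wy":0,"wz":0},{"tx":0,"ty":0,"tz":0,"wx":0,"wy":0,"wz":0}]}}

```text
time_s: 11.53
ee_pos: [444.1, 296.3, 6.9]
ee_rot: [180.0, 0.0, -1.5]
force: [-0.7, 0.0, 0.1]
gripper_width: 48.0
gripper_force: 0.2
```

Call:
{"api": "move_arm", "payload": {"plan": [{"tx":0,"ty":-0.1,"tz":0,"wx":0,"wy":0,"wz":0},{"tx":0,"ty":-0.1,"tz":0,"wx":0,"wy":0,"wz":0},{"tx":0,"ty":-0.1,"tz":0,"wx":0,"wy":0,"wz":0},{"tx":0,"ty":0,"tz":0,"wx":0,"wy":0,"wz":0}]}}

```text
time_s: 11.87
ee_pos: [444.2, 299.6, 7.0]
ee_rot: [-180.0, -0.0, -1.4]
force: [-0.0, -1.3, -0.4]
gripper_width: 47.9
gripper_force: 0.2
```

Call:
{"api": "move_arm", "payload": {"plan": [{"tx":0,"ty":-0.1,"tz":0,"wx":0,"wy":0,"wz":0},{"tx":0,"ty":-0.1,"tz":0,"wx":0,"wy":0,"wz":0},{"tx":0,"ty":0,"tz":0,"wx":0,"wy":0,"wz":0}]}}

```text
time_s: 12.12
ee_pos: [444.3, 301.6, 6.9]
ee_rot: [-180.0, -0.0, -1.4]
force: [-0.0, 0.2, -0.4]
gripper_width: 47.9
gripper_force: 0.2
```

Call:
{"api": "move_arm", "payload": {"plan": [{"tx":0,"ty":-0.1,"tz":0,"wx":0,"wy":0,"wz":0},{"tx":0,"ty":-0.1,"tz":0,"wx":0,"wy":0,"wz":0},{"tx":0,"ty":0,"tz":0,"wx":0,"wy":0,"wz":0}]}}

```text
time_s: 12.37
ee_pos: [444.3, 303.6, 6.9]
ee_rot: [-180.0, -0.0, -1.4]
force: [0.4, -0.2, -0.6]
gripper_width: 48.0
gripper_force: 0.2
```

Call:
{"api": "move_arm", "payload": {"plan": [{"tx":0,"ty":-0.1,"tz":0,"wx":0,"wy":0,"wz":0},{"tx":0,"ty":-0.1,"tz":0,"wx":0,"wy":0,"wz":0},{"tx":0,"ty":0,"tz":0,"wx":0,"wy":0,"wz":0}]}}

```text
time_s: 12.62
ee_pos: [444.3, 305.4, 6.9]
ee_rot: [180.0, 0.0, -1.4]
force: [-0.7, -1.9, -0.2]
gripper_width: 47.7
gripper_force: 0.6
```

Call:
{"api": "move_arm", "payload": {"plan": [{"tx":0,"ty":-0.1,"tz":0,"wx":0,"wy":0,"wz":0},{"tx":0,"ty":-0.1,"tz":0,"wx":0,"wy":0,"wz":0},{"tx":0,"ty":0,"tz":0,"wx":0,"wy":0,"wz":0}], "force": 20}}

```text
time_s: 12.87
ee_pos: [444.2, 306.1, 6.9]
ee_rot: [179.8, 0.0, -1.4]
force: [0.9, -5.0, 2.5]
gripper_width: 47.7
gripper_force: 3.1
```

```bash
python3 - <<'E'
from h import *
np.set_printoptions(precision=1,suppress=True)
s=env.state();print(s['time_s'],s['ee_pos'],s['force'],s['gripper_width'])
f=grab_frame('wrist');t=grab_frame('side');save(f,'w6');save(t,'s6')
import pickle;pickle.dump((f,t),open('w6.pkl','wb'))
# columns through wrist image: expected rim / stop positions
for p in[(444,306,22),(444,351,22),(444,346,12),(444,354,12),(489,300,22)]: print(p,proj(f,np.array(p)))
c=np.zeros((384,800,3),np.uint8);c[:,:512]=f['color'][:,:,::-1]
u,v=proj(t,np.array([443,300,10])).astype(int);print(u,v)
k=t['color'][max(v-36,0):v+36,u-36:u+36,::-1];k=cv2.resize(k,(288,288),interpolation=cv2.INTER_CUBIC);c[:288,512:]=k
cv2.imwrite('pics/m6.png',c)
E
```

```text
12.8667 [444.2 306.1   6.9] [ 0.9 -5.   2.5] 47.67920954101401
(444, 306, 22) [262.2 248.7]
(444, 351, 22) [176.7 250.5]
(444, 346, 12) [190.  242.7]
(444, 354, 12) [175.8 243. ]
(489, 300, 22) [272.4 163.1]
209 158
```

Call:
{"api": "move_arm", "payload": {"plan": [{"tx":0,"ty":-0.1,"tz":0,"wx":0,"wy":0,"wz":0},{"tx":0,"ty":-0.1,"tz":0,"wx":0,"wy":0,"wz":0},{"tx":0,"ty":0,"tz":0,"wx":0,"wy":0,"wz":0},{"tx":0,"ty":0,"tz":0,"wx":0,"wy":0,"wz":0}]}}

```text
time_s: 13.3
ee_pos: [444.2, 306.7, 7.1]
ee_rot: [179.7, 0.1, -1.4]
force: [1.3, -12.6, 5.3]
gripper_width: 48.1
gripper_force: 5.4
```

Call:
{"api": "move_arm", "payload": {"plan": [{"tx":0,"ty":0.2,"tz":0,"wx":0,"wy":0,"wz":0},{"tx":0,"ty":0.2,"tz":0,"wx":0,"wy":0,"wz":0},{"tx":0,"ty":0,"tz":0,"wx":0,"wy":0,"wz":0},{"tx":0,"ty":0,"tz":0,"wx":0,"wy":0,"wz":0},{"tx":0,"ty":0,"tz":-0.5,"wx":0,"wy":0,"wz":0},{"tx":0,"ty":0,"tz":-1.5,"wx":0,"wy":0,"wz":0},{"tx":0,"ty":0,"tz":-3,"wx":0,"wy":0,"wz":0},{"tx":0,"ty":0,"tz":-3,"wx":0,"wy":0,"wz":0},{"tx":0,"ty":0,"tz":-3,"wx":0,"wy":0,"wz":0},{"tx":0,"ty":0,"tz":-3,"wx":0,"wy":0,"wz":0},{"tx":0,"ty":0,"tz":-3,"wx":0,"wy":0,"wz":0},{"tx":0,"ty":0,"tz":-3,"wx":0,"wy":0,"wz":0}], "gripper": 4.2}}

```text
time_s: 14.3
ee_pos: [444.0, 305.6, 209.0]
ee_rot: [-180.0, -0.0, -1.4]
force: [-0.2, -0.9, -0.8]
gripper_width: 42.0
gripper_force: 0.0
```

Call:
{"api": "move_arm", "payload": {"plan": [{"tx":0,"ty":0,"tz":-2,"wx":0,"wy":0,"wz":0},{"tx":-3,"ty":0,"tz":0,"wx":0,"wy":0,"wz":-0.1},{"tx":-3,"ty":0,"tz":0,"wx":0,"wy":0,"wz":-0.1},{"tx":-3,"ty":0,"tz":0,"wx":0,"wy":0,"wz":-0.1},{"tx":0,"ty":0,"tz":0,"wx":0,"wy":0,"wz":0},{"tx":0,"ty":0,"tz":0,"wx":0,"wy":0,"wz":0}]}}

```text
time_s: 14.8
ee_pos: [353.9, 298.8, 227.7]
ee_rot: [-180.0, -0.1, 15.8]
force: [0.1, 1.0, 0.0]
gripper_width: 42.0
gripper_force: 0.0
```

```bash
python3 - <<'E'
from h import *
import pickle
np.set_printoptions(precision=1,suppress=True)
s=env.state();print(s['time_s'],s['ee_pos'],s['ee_rot'],s['force'])
F={n:grab_frame(n) for n in('wrist','top','side')};pickle.dump(F,open('f7.pkl','wb'))
c=np.zeros((600,800,3),np.uint8)
c[:300,:400]=cv2.resize(F['wrist']['color'],(400,300))[:,:,::-1]
b=F['top']['color'][150:260,20:180,::-1];c[:300,400:]=cv2.resize(b,(400,275),interpolation=cv2.INTER_CUBIC)[:300] if 0 else cv2.copyMakeBorder(cv2.resize(b,(400,275),interpolation=cv2.INTER_CUBIC),0,25,0,0,cv2.BORDER_CONSTANT)
t=F['side'];b=t['color'][90:192,170:306,::-1];c[300:,:400]=cv2.resize(b,(400,300),interpolation=cv2.INTER_CUBIC)
c[300:,400:]=cv2.resize(F['top']['color'],(400,300))[:,:,::-1]
cv2.imwrite('pics/m7.png',c)
E
```

```text
14.8 [353.9 298.8 227.7] [-180.    -0.1   15.8] [0.1 1.  0. ]
```

View pics/m7.png

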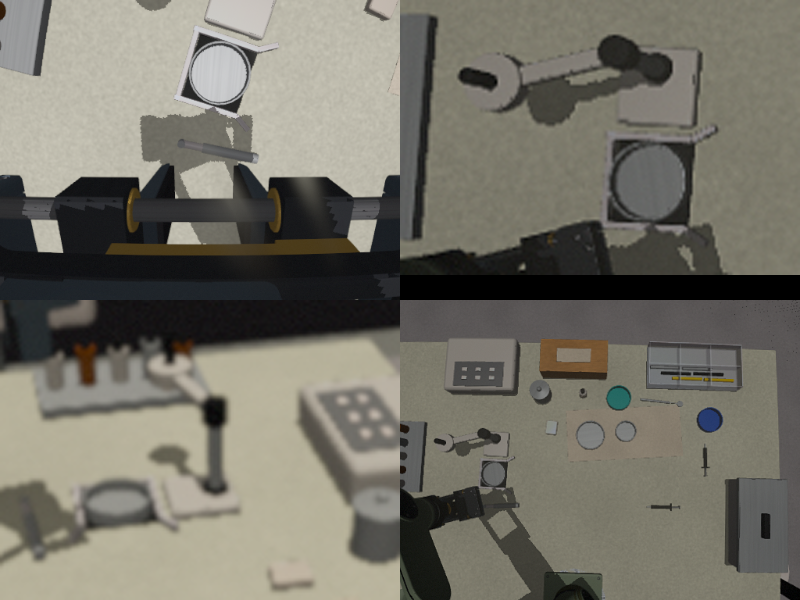

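The dish sits in the cradle against the end stop: in the wrist quadrant it is at (219,72), touching the left end. The lamp is still swung away and the other dishes have not moved. Next I measure the handle and dish numerically.

```bash
python3 - <<'E'
from h import *
import pickle
np.set_printoptions(precision=1,suppress=True)
F=pickle.load(open('f7.pkl','rb'))
def dark(f,box,th=70):
    x0,y0,x1,y1=box;g=cv2.cvtColor(f['color'],cv2.COLOR_RGB2GRAY)[y0:y1,x0:x1]
    cs,_=cv2.findContours((g<th).astype(np.uint8),cv2.RETR_EXTERNAL,cv2.CHAIN_APPROX_NONE)
    return [c.reshape(-1,2)+[x0,y0] for c in cs if cv2.contourArea(c)>10]
def dish(f,box,n):
    x0,y0,x1,y1=box;g=cv2.cvtColor(f['color'],cv2.COLOR_RGB2GRAY)[y0:y1,x0:x1]
    h=cv2.HoughCircles(cv2.resize(g,None,fx=4,fy=4,interpolation=cv2.INTER_CUBIC),cv2.HOUGH_GRADIENT,1,400,param1=100,param2=20,minRadius=40,maxRadius=220)
    if h is None: print(n,'none');return
    for u,v,r in h[0][:2]/4: print(n,u+x0,v+y0,'c',onz(f,u+x0,v+y0,22),'r',np.linalg.norm(onz(f,u+x0+r,v+y0,22)-onz(f,u+x0,v+y0,22)))
dish(F['top'],(100,200,145,245),'top');dish(F['wrist'],(225,35,335,150),'wrist')
t=F['top']
for c in dark(t,(40,170,75,200)):
    print('handle',len(c),c.min(0),c.max(0),[onz(t,*p,z) for p in(c[c[:,0].argmin()],c[c[:,0].argmax()]) for z in(140,187)])
# head: bright blob
x0,y0,x1,y1=38,165,78,200;g=cv2.cvtColor(t['color'],cv2.COLOR_RGB2GRAY)[y0:y1,x0:x1];print(g[::3,::3])
E
```

```text
top 119.125 222.875 c [442.4 298.5] r 42.67253952254059
wrist 282.625 93.875 c [445.1 299.9] r 43.77990372781398
handle 53 [ 59 183] [ 74 197] [array([510.3, 413.6]), array([507.1, 388.2]), array([503.9, 374.3]), array([501.1, 350.9])]
handle 34 [ 43 177] [ 58 185] [array([544.6, 458.1]), array([539.6, 430.4]), array([538.1, 418.3]), array([533.4, 392.6])]
[[120 121 121 125 124 120 123 123 122 127 121 118 122 124]
 [121 123 123 121 120 123 123 125 124 128 126 124 123 123]
 [121 118 123 127 123 121 119  90 122 121 121 121 123 125]
 [122 126 119 124 124 124 125 126 126  49 106 123 126 114]
 [122 122 113  36 107 125 125 124 125 130 131 125 126 125]
 [124 123  23  32  28  26  21 127 125 127  83 125 127 121]
 [122 122 121  58  27  23  28 128 125 126  63  74  50  62]
 [125 122 124 125 123 128  85 124 125 127  49  53  66  69]
 [125 122 121 122 124 125 124 127 126  83  45  69  65  65]
 [121 123 121 119 123 122 126 121  77  46 108  80  67  65]
 [127 129 121 121 121 122 129 102 116 127 122 117  68  66]
 [122 124 125 123 123 126 125 122 121 120 122 124  82  63]]
```

Call:
{"api": "move_arm", "payload": {"plan": [{"tx":0,"ty":0,"tz":0,"wx":0,"wy":0,"wz":-0.12},{"tx":0,"ty":0,"tz":0,"wx":0,"wy":0,"wz":-0.12},{"tx":0,"ty":0,"tz":0,"wx":0,"wy":0,"wz":-0.12},{"tx":0,"ty":0,"tz":0,"wx":0,"wy":0,"wz":-0.12},{"tx":0,"ty":0,"tz":0,"wx":0,"wy":0,"wz":-0.12},{"tx":0,"ty":0,"tz":0,"wx":0,"wy":0,"wz":-0.12},{"tx":0,"ty":0,"tz":0,"wx":0,"wy":0,"wz":-0.12},{"tx":0,"ty":0,"tz":0,"wx":0,"wy":0,"wz":-0.12},{"tx":0,"ty":0,"tz":0,"wx":0,"wy":0,"wz":-0.12},{"tx":0,"ty":0,"tz":0,"wx":0,"wy":0,"wz":-0.12},{"tx":0,"ty":0,"tz":0,"wx":0,"wy":0,"wz":-0.12},{"tx":0,"ty":0,"tz":0,"wx":0,"wy":0,"wz":-0.12}]}}

```text
time_s: 15.95
ee_pos: [356.1, 299.0, 226.7]
ee_rot: [180.0, 0.0, 98.5]
force: [-1.1, 0.0, -0.8]
gripper_width: 42.3
gripper_force: 0.0
```

Call:
{"api": "move_arm", "payload": {"plan": [{"tx":0,"ty":0,"tz":0,"wx":0,"wy":0,"wz":-0.11},{"tx":0.91,"ty":2.65,"tz":0,"wx":0,"wy":0,"wz":0},{"tx":0.91,"ty":2.65,"tz":0,"wx":0,"wy":0,"wz":0},{"tx":0.91,"ty":2.65,"tz":0,"wx":0,"wy":0,"wz":0},{"tx":0.91,"ty":2.65,"tz":0,"wx":0,"wy":0,"wz":0},{"tx":0.91,"ty":2.65,"tz":0,"wx":0,"wy":0,"wz":0},{"tx":0.91,"ty":2.65,"tz":0,"wx":0,"wy":0,"wz":0},{"tx":0.91,"ty":2.65,"tz":0,"wx":0,"wy":0,"wz":0},{"tx":0.91,"ty":2.65,"tz":0,"wx":0,"wy":0,"wz":0},{"tx":0,"ty":0,"tz":0,"wx":0,"wy":0,"wz":0},{"tx":0,"ty":0,"tz":0,"wx":0,"wy":0,"wz":0}]}}

```text
time_s: 16.87
ee_pos: [543.3, 422.6, 224.9]
ee_rot: [-179.9, 0.1, 104.5]
force: [-0.3, 0.2, 0.3]
gripper_width: 42.3
gripper_force: 0.0
```

```bash
python3 - <<'E'
from h import *
np.set_printoptions(precision=1,suppress=True,linewidth=250)
s=env.state();print(s['time_s'],s['ee_pos'],s['ee_rot'],s['qpos'])
f=grab_frame('wrist');save(f,'w8')
for p in[(540.3,423,187),(540.3,423,140),tuple(s['ee_pos'])]: print(p,proj(f,np.array(p)))
g=cv2.cvtColor(f['color'],cv2.COLOR_RGB2GRAY);print(g[150:240:6,200:330:5])
E
```

```text
16.8667 [543.3 422.6 224.9] [-179.9    0.1  104.5] [36.9 28.6 71.7 -0.  79.8 22.5]
(540.3, 423, 187) [256.9 216. ]
(540.3, 423, 140) [257.6 197.7]
(np.float64(543.259287597001), np.float64(422.6066733593742), np.float64(224.85413560202778)) [260.9 239.3]
[[122 119 119 117 120 121 122 120 118 119 120 117 117 115 122 120 119 121 205 202 120 119 119 120 117 202]
 [118 117 120 118 120 120 120 120 120 119 116 120 119 120 123 119 119 116 202 203 118 120 117 121 118 201]
 [116 115 117 116 116 119 120 119 117  91  97 107 112  99  92  94 119 119 197 196 122 117 122 120 117 195]
 [115 116 118 117 117 119 119  91 119 122 121 123 122 121 121 120  99 123 200 204 121 119 119 119 120 196]
 [120 118 121 121 122 119  92 121 122 121 121 120 121 122 121 120 121 113 118 115 119 120 119 118 121 196]
 [119 120 119 116 120 116 121 120 121 120 121 122 121 121 121 121 120 120  97 126 115 123 121 120 122 196]
 [117 162 199 123 116 116 120 120 120 120 121 121 120 122 121 121 121 120 120 201 150 119 118 121 118 196]
 [192 197 194 200 198 119 119 120 120 120 112  43  51  60 122 122 120 120 120 195 201 196 200 204 199 195]
 [198 196 199 117 122 119 119 121 120 120  32  40  50  57 123 123 122 121 120 195 200 199 201 200 201 198]
 [118 121 117 121 116 117 119 120 119 120  28  35  49  58 122 123 123 121 122 200 200 198 194 199 200 204]
 [ 90  84  91  40 123 199 118 119 119 120  29  35  47  58 121 125 124 124 119 202 197  49 111 196 194 199]
 [100  40  41  24  19 193 139 120 120 120  24  31  41  55 121 125 126 125 197 199  35  26  41  41 199 197]
 [ 40  39  39  17  18 102 186 190 119 119  83  31  39  59 123 125 125 190 191 194  45  32  40  40  41 200]
 [ 39  41  26  19  15 205 192 169 123  95 116 119 120 119 121 191 186 188 190 191  56  40  31  42  42  41]
 [ 41  39  18  16  16 205 206 205 206 205 117 119 120 121 103 179 190 189 189 186  69  52  39  40  41  40]]
```

Call:
{"api": "move_arm", "payload": {"plan": [{"tx":0,"ty":-0.3,"tz":1,"wx":0,"wy":0,"wz":0},{"tx":0,"ty":0,"tz":1.5,"wx":0,"wy":0,"wz":0},{"tx":0,"ty":0,"tz":1.5,"wx":0,"wy":0,"wz":0},{"tx":0,"ty":0,"tz":1.5,"wx":0,"wy":0,"wz":0},{"tx":0,"ty":0,"tz":1.2,"wx":0,"wy":0,"wz":0},{"tx":0,"ty":0,"tz":0.5,"wx":0,"wy":0,"wz":0},{"tx":0,"ty":0,"tz":0,"wx":0,"wy":0,"wz":0},{"tx":0,"ty":0,"tz":0,"wx":0,"wy":0,"wz":0},{"tx":0,"ty":0,"tz":0,"wx":0,"wy":0,"wz":0}]}}

```text
time_s: 17.67
ee_pos: [539.2, 421.9, 156.3]
ee_rot: [179.9, -0.0, 104.5]
force: [-0.6, -0.1, 1.1]
gripper_width: 41.8
gripper_force: 0.0
```

Call:
{"api": "move_arm", "payload": {"plan": [{"tx":0,"ty":0,"tz":0,"wx":0,"wy":0,"wz":0},{"tx":0,"ty":0,"tz":0,"wx":0,"wy":0,"wz":0},{"tx":0,"ty":0,"tz":0,"wx":0,"wy":0,"wz":0},{"tx":0,"ty":0,"tz":0,"wx":0,"wy":0,"wz":0},{"tx":0,"ty":0,"tz":0,"wx":0,"wy":0,"wz":0}], "gripper": 2.0}}

```text
time_s: 18.08
ee_pos: [539.3, 421.9, 155.2]
ee_rot: [179.9, -0.0, 104.6]
force: [1.5, 0.5, 1.2]
gripper_width: 20.2
gripper_force: 0.4
```

Call:
{"api": "move_arm", "payload": {"plan": [{"tx":-0.02,"ty":-0.78,"tz":0,"wx":0,"wy":0,"wz":-0.06},{"tx":-0.02,"ty":-0.78,"tz":0,"wx":0,"wy":0,"wz":-0.06},{"tx":-0.02,"ty":-0.78,"tz":0,"wx":0,"wy":0,"wz":-0.06},{"tx":-0.02,"ty":-0.78,"tz":0,"wx":0,"wy":0,"wz":-0.06},{"tx":-0.02,"ty":-0.78,"tz":0,"wx":0,"wy":0,"wz":-0.06},{"tx":-0.02,"ty":-0.78,"tz":0,"wx":0,"wy":0,"wz":-0.06},{"tx":-0.03,"ty":-0.78,"tz":0,"wx":0,"wy":0,"wz":-0.06},{"tx":-0.03,"ty":-0.78,"tz":0,"wx":0,"wy":0,"wz":-0.06},{"tx":-0.03,"ty":-0.78,"tz":0,"wx":0,"wy":0,"wz":-0.06},{"tx":-0.03,"ty":-0.78,"tz":0,"wx":0,"wy":0,"wz":-0.06}]}}

```text
time_s: 18.92
ee_pos: [473.9, 381.3, 155.1]
ee_rot: [179.9, 0.0, 139.1]
force: [1.9, -0.3, -0.2]
gripper_width: 20.1
gripper_force: 0.7
```

```bash
python3 - <<'E'
from h import *
s=env.state();p=s['ee_pos'];d=p[:2]-[573.5,296];print(s['time_s'],p,s['ee_rot'],s['force'],'r',np.hypot(*d),'phi',np.degrees(np.arctan2(d[1],-d[0])))
E
```

```text
18.9167 [473.93904975 381.28252432 155.13322874] [1.79912670e+02 4.38038398e-02 1.39108551e+02] [ 1.85521806 -0.30681368 -0.22288135] r 131.09344670828048 phi 40.582899683799255
```

Call:
{"api": "move_arm", "payload": {"plan": [{"tx":-0.03,"ty":-0.78,"tz":0,"wx":0,"wy":0,"wz":-0.06},{"tx":-0.03,"ty":-0.78,"tz":0,"wx":0,"wy":0,"wz":-0.06},{"tx":-0.03,"ty":-0.78,"tz":0,"wx":0,"wy":0,"wz":-0.06},{"tx":-0.03,"ty":-0.78,"tz":0,"wx":0,"wy":0,"wz":-0.06},{"tx":-0.03,"ty":-0.78,"tz":0,"wx":0,"wy":0,"wz":-0.06},{"tx":-0.03,"ty":-0.78,"tz":0,"wx":0,"wy":0,"wz":-0.06},{"tx":-0.03,"ty":-0.78,"tz":0,"wx":0,"wy":0,"wz":-0.06},{"tx":-0.03,"ty":-0.78,"tz":0,"wx":0,"wy":0,"wz":-0.06},{"tx":-0.03,"ty":-0.78,"tz":0,"wx":0,"wy":0,"wz":-0.06}]}}

```text
time_s: 19.67
ee_pos: [444.4, 318.6, 155.2]
ee_rot: [179.9, 0.1, 170.0]
force: [1.0, 1.3, -0.1]
gripper_width: 20.2
gripper_force: 0.6
```

Call:
{"api": "move_arm", "payload": {"plan": [{"tx":-0.01,"ty":-0.39,"tz":0,"wx":0,"wy":0,"wz":-0.03},{"tx":-0.01,"ty":-0.39,"tz":0,"wx":0,"wy":0,"wz":-0.03},{"tx":-0.01,"ty":-0.39,"tz":0,"wx":0,"wy":0,"wz":-0.03},{"tx":0,"ty":0,"tz":0,"wx":0,"wy":0,"wz":0},{"tx":0,"ty":0,"tz":0,"wx":0,"wy":0,"wz":0}]}}

```text
time_s: 20.08
ee_pos: [442.7, 306.7, 155.1]
ee_rot: [180.0, 0.0, 175.0]
force: [0.7, 0.8, 0.3]
gripper_width: 20.1
gripper_force: 0.0
```

```bash
python3 - <<'E'
from h import *
s=env.state();p=s['ee_pos'];d=p[:2]-[573.5,296];print(s['time_s'],p,s['ee_rot'],s['force'],'r',np.hypot(*d),'phi',np.degrees(np.arctan2(d[1],-d[0])))
E
```

```text
20.0833 [442.7191254  306.70114491 155.05004035] [1.79999015e+02 5.69456312e-03 1.74964983e+02] [0.70866322 0.80212936 0.26682323] r 131.2179548099608 phi 4.677805847488402
```

Call:
{"api": "move_arm", "payload": {"plan": [{"tx":0,"ty":-0.2,"tz":0,"wx":0,"wy":0,"wz":-0.02},{"tx":0,"ty":-0.2,"tz":0,"wx":0,"wy":0,"wz":-0.02},{"tx":0,"ty":-0.2,"tz":0,"wx":0,"wy":0,"wz":-0.02},{"tx":0,"ty":0,"tz":0,"wx":0,"wy":0,"wz":0}]}}

```text
time_s: 20.42
ee_pos: [442.3, 300.5, 154.9]
ee_rot: [-180.0, 0.0, 178.5]
force: [-0.5, 0.9, 0.2]
gripper_width: 20.1
gripper_force: 0.1
```

Call:
{"api": "move_arm", "payload": {"plan": [{"tx":0,"ty":-0.15,"tz":0,"wx":0,"wy":0,"wz":0},{"tx":0,"ty":-0.15,"tz":0,"wx":0,"wy":0,"wz":0},{"tx":0,"ty":0,"tz":0,"wx":0,"wy":0,"wz":0}]}}

```text
time_s: 20.67
ee_pos: [442.2, 299.0, 154.9]
ee_rot: [179.8, -0.0, 178.4]
force: [-0.1, 4.3, -1.1]
gripper_width: 19.9
gripper_force: 2.4
```

Call:
{"api": "move_arm", "payload": {"plan": [{"tx":0,"ty":-0.1,"tz":0,"wx":0,"wy":0,"wz":0},{"tx":0,"ty":-0.1,"tz":0,"wx":0,"wy":0,"wz":0},{"tx":0,"ty":0,"tz":0,"wx":0,"wy":0,"wz":0}]}}

```text
time_s: 20.92
ee_pos: [442.2, 298.9, 155.0]
ee_rot: [179.6, 0.0, 178.4]
force: [-0.3, 10.4, -2.9]
gripper_width: 20.1
gripper_force: 5.2
```

Call:
{"api": "move_arm", "payload": {"plan": [{"tx":0,"ty":0,"tz":0,"wx":0,"wy":0,"wz":0},{"tx":0,"ty":0,"tz":0,"wx":0,"wy":0,"wz":0},{"tx":0,"ty":0.2,"tz":0,"wx":0,"wy":0,"wz":0},{"tx":0,"ty":0,"tz":0,"wx":0,"wy":0,"wz":0},{"tx":0,"ty":0,"tz":0,"wx":0,"wy":0,"wz":0},{"tx":0,"ty":0,"tz":-1,"wx":0,"wy":0,"wz":0},{"tx":0,"ty":0,"tz":-2,"wx":0,"wy":0,"wz":0},{"tx":0,"ty":0,"tz":-3,"wx":0,"wy":0,"wz":0},{"tx":0,"ty":0,"tz":-3,"wx":0,"wy":0,"wz":0},{"tx":0,"ty":0,"tz":-1,"wx":0,"wy":0,"wz":0},{"tx":0,"ty":0,"tz":0,"wx":0,"wy":0,"wz":0}], "gripper": 4.2}}

```text
time_s: 21.83
ee_pos: [443.7, 298.6, 258.6]
ee_rot: [179.8, 0.4, 178.5]
force: [0.8, 0.4, -0.1]
gripper_width: 42.3
gripper_force: 0.0
```

Call:
{"api": "move_arm", "payload": {"plan": [{"tx":0,"ty":3,"tz":0,"wx":0,"wy":0,"wz":0},{"tx":0,"ty":3,"tz":0,"wx":0,"wy":0,"wz":0},{"tx":3,"ty":3,"tz":0,"wx":0,"wy":0,"wz":0},{"tx":3,"ty":3,"tz":0,"wx":0,"wy":0,"wz":0},{"tx":0,"ty":-3,"tz":0,"wx":0,"wy":0,"wz":0},{"tx":0,"ty":-3,"tz":0,"wx":0,"wy":0,"wz":0},{"tx":0,"ty":-3,"tz":0,"wx":0,"wy":0,"wz":0},{"tx":0,"ty":-3,"tz":0,"wx":0,"wy":0,"wz":0},{"tx":0,"ty":-3,"tz":0,"wx":0,"wy":0,"wz":0},{"tx":0,"ty":-3,"tz":0,"wx":0,"wy":0,"wz":0},{"tx":0,"ty":0,"tz":0,"wx":0,"wy":0,"wz":0}]}}

```text
time_s: 22.75
ee_pos: [379.9, 233.7, 253.6]
ee_rot: [-179.7, -0.2, 178.3]
force: [-0.5, -0.2, 0.3]
gripper_width: 42.2
gripper_force: 0.0
```

```bash
python3 - <<'E'
from h import *
np.set_printoptions(precision=1,suppress=True,linewidth=250)
s=env.state();print(s['time_s'],s['ee_pos'],s['force'])
t=grab_frame('top')
for p in[(443.5,299.3,187),(443.5,299.3,140),(443.5,254,22)]: print(proj(t,np.array(p)))
g=cv2.cvtColor(t['color'],cv2.COLOR_RGB2GRAY);print(g[200:246:2,86:150:2])
E
```

```text
22.75 [379.9 233.7 253.6] [-0.5 -0.2  0.3]
[ 93.7 222. ]
[101.8 222.1]
[134.8 223. ]
[[127 130 121 127 124 125 121 121 128 133 130  48 102  97  97  90  70  61  63  69  94 106 110  87  91  87  95 127 112 112  87 122]
 [126 125 122 123 124 128 129 117 129 130 131  49 120 122 111 116  80  65  67  64 124 121 121 126 128 128 104 110 133 117  56 119]
 [126 123 128 123 123 126 125 113 130 130 127  45 139 134 136 119  68  70  70 128 120 126 120 118 117  98 130 135  69  98 119 124]
 [125 126 124 123 124 123 125 117 129 130 124  42  28  33  32  49  52  55  56 106 105 106 104 106 113  81 109  93 129 126 122 124]
 [124 125 127 125 123 125 123 123 129 133 117  47  43  75  88  55  50  53  76  76  73  37  37  37  37  37 126 118 121 119 123 120]
 [124 128 125 123 126 120 104 116 117 113  98  67  73  50  87 108  57  57  57 101 103  88  42  38  38  37 130 121 121 120 123 122]
 [124 124 125 122 123 125 127 128 130 130 119  70  48  96 106 108  55  57  57 100 105 109  99  43  39  36 128 123 121 120 122 122]
 [121 126 122 121 128 127 128 128 128 130 130 134  72  56 105  94  57  57  57 103 106 107 105  54 
[... 1298 characters left out ...]
 86  39  33  31 131 125 124 127  61  67  71]
 [125 122 120 123 117 116 125 121 122  35  32  31  61  47  59  85 107  99 101  82  69  36  35  33  34 127 122 126  92  68  67  64]
 [ 58  78 100 102 102 122 121 125  22  32  28  38  34  33  36  39  48  48  42  31  29  31  30  34  33 133  87  62  67  68  65  66]
 [ 35  36  31  58  53  36  27  37  28  26  27  32  34  30  58  44  43  36  38  40  40  41  32  33  29  62  64  66  66  63  68  66]
 [ 34  35  36  58  59  58  29  31  30  27  28  31  27  33  41  62  41  40  40  39  40  41  39  27  38  62  52  66  67  65  66  68]
 [ 35  36  34  33  35  59  29  47  26  29  25  27  26  32  40  40  39  41  39  57  42  45  52  30  39  65  63  51  66  66  66  68]]
```

The handle images at row 222, exactly where it should be with the lamp at its stop. The dish edge is at column 134 as expected, and the robot is clear.

```bash
python3 -c "
from workcell import env
print(env.job_done())"
```

```text
the job is handed in; nothing more can be done
None
```

I slid dish_b, the middle dish, into the cradle until it was firm against the end stop, then swung the lamp to its stop over it; the job is handed in at about 23 s, with no verdict shown.

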